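# Build the sieve stack for the bench sweepings

### The arm

A 6-joint arm with a two-finger parallel gripper is mounted at the origin on a cart in front of the work surface, level with it; the furniture and walls round the work are solid. World frame = base frame: x ahead of the robot, y to its left, z up, the work surface at z = 0. Lengths are in mm, angles in rad, forces in N, time in s.
With the tool pointing down it reaches from about 250 to 725 mm from the base axis. Payload 9.7 kg.
Tool frame: the origin (TCP) lies on the front face of the gripper's body, between the roots of the fingers; the fingertips stand 73 mm ahead of it and the grasp point (between the pads) lies 54 mm ahead of it; z points along the fingers, y is the direction in which the jaws open and shut (so a half turn about z gives the same grasp; the last joint's range is limited). The gripper opens to 85 mm and grips with 20 to 120 N. Pads are 22 mm wide; open, the fingers measure 114 mm over their backs; the gripper's body (76 mm by 85 mm) begins 54 mm behind the grasp point. The pads swing forward as they close: fully open they stand 13 mm farther back than shut.
Start: joints at [-1.333, 0.087, 0.176, 1.66, 0, 1.571], TCP at [129.558, -534.52, 303.884] pointing down, gripper open.
Joint ranges: [-3.13, 3.13], [-0.85, 1.81], [-1.15, 1.24], [-2.2, 2.28], [-1.44, 1.52], [-3.14, 3.14]. Speed limits (rad/s): [2.22, 2.22, 2.57, 3.14, 3.14, 3.14].

### API

Orientations are given as [roll, pitch, yaw] about the fixed x, y, z axes, in that order (R = Rz(yaw) Ry(pitch) Rx(roll)).
In Python, from cell import ctrl, effector, kinematics, snapshot, job_done, search_frame, place_of gives the robot as it stands. The module is installed in compiled form; this text tells all that it offers. Calls block until the motion is done:
- ctrl.move_to(position, orientation): joint-space move of the TCP to a pose.
- ctrl.line_to(position, ori=None, max_speed=150): straight line of the TCP; ori=None keeps the orientation; max_speed is the mean speed in mm/s.
- ctrl.movej(angles): joint-space move.
- effector.move_gripper(opening): finger opening in mm; the grip force is fixed at half the most; returns when the fingers have stopped.
- ctrl.hold(seconds).
- kinematics.solve_ik(position, orientation): joint angles nearest the present ones, or None.
- snapshot(name): name is "scene" or "top" or "wrist"; returns a dict with "img" (400x640x3 uint8, red, green, blue), "fx", "fy", "cx", "cy" (pixels), "k1" (the pictures are not rectified: a ray, as slopes to the right and down, at radius r is drawn at 1 + k1 r^2 times it, then the intrinsics apply), "rvec" (rotation vector, rad) and "tvec" (3), from world to camera coordinates, as OpenCV has them. Camera axes: x right, y down, z forward; pixel columns grow to the right and rows downward; lengths in mm; the calibration is good to about 2 mm. A picture is of the moment at which its call begins. There is no depth.
A pose or a line that the arm cannot do raises ctrl.MotionError and nothing moves.
- job_done(): hands the job in, once; it reports no verdict.
Trained networks look in a picture, given as the dict that the camera call returned (one of the last four; its "shot" number tells which), for a name from the list of things; names that differ only in an ending like _2 or _b are one class to them, and where a whole thing is asked for, a point or a joint stands for the part that bears it (a point fixed in the world has none). Each returns a list of dicts, best first, with "score" (0 to 1); they miss things now and then, are a little off and sometimes report something else, mostly with a low value. They report only what shows in the picture. A call takes as long as a camera call. They do not tell look-alikes from the thing itself.
- search_frame(picture, thing): "uv" ([column, row] in pixels, amid what is visible of it).
- place_of(picture, thing): "uv" ([column, row] in pixels: a listed point, or the origin of a listed thing).
Readings, each from a call of its own:
- ctrl.read_clock(): time.
- ctrl.read_q(): joint angles.
- ctrl.read_qd(): joint speeds.
- ctrl.read_joint_efforts(): joint torques, N m.
- ctrl.read_tcp_pos(): TCP position.
- ctrl.read_eef_rot(): TCP orientation.
- ctrl.read_force(): force on the tool from outside, world axes, zero at the start.
- ctrl.read_torque(): the same for the moment, N m.
- ctrl.read_finger_gap(): finger opening in mm.
Only numpy, scipy, OpenCV 4.12 (cv2) and the standard library are available. Lean on these libraries where they do the work, as an engineer would, in place of code of your own. Each camera call takes 0.05 s, during which the arm holds its last target.

### The job

Build the sieve stack for sifting the bench sweepings on the receiver pan (black handle), leaving the pan where it stands: seat the fine sieve (blue handle) in the pan first, then the medium sieve (yellow), then the coarse sieve (red) on top, and last close the stack with the lid. Every part must sit fully home and level in the rim of the one below. Turn the sieves so that all four handles, the pan's included, end fanned well apart with a finger's breadth or more between their ends, so that each sieve can later be lifted off by its own handle.

Things in the scene. Friction and masses are not known exactly. Their poses are not given: they have to be found in the camera images.
- receiver_pan: Receiver pan: black handle, plain closed floor, no mesh. Steel, 72 mm outside diameter, 28 mm high, 3 mm wall, mouth 66 mm. Stands loose on the bench (about 200 g). The bench's right-hand side board, 45 mm high, runs along y = -0.22 m. Origin: centre of its underside, z up; handle along -x.
- fine_sieve: Fine sieve: blue handle, brass mesh, 2.5 mm pitch; about 80 g. Steel frame 72 mm wide, 28 mm high, 3 mm wall, mouth 66 mm. Skirt below, 8 mm deep, tapering 61 to 56 mm wide, drops into the mouth of the part below (2.5 mm side play) till the shoulder rests on its rim; home, its origin is 20 mm above that part's. Origin: centre of the skirt's underside, z up; handle along -x.
- medium_sieve: Medium sieve: yellow handle, bright mesh, 5 mm pitch; about 80 g. Steel frame 72 mm wide, 28 mm high, 3 mm wall, mouth 66 mm. Skirt below, 8 mm deep, tapering 61 to 56 mm wide, drops into the mouth of the part below (2.5 mm side play) till the shoulder rests on its rim; home, its origin is 20 mm above that part's. Origin: centre of the skirt's underside, z up; handle along -x.
- coarse_sieve: Coarse sieve: red handle, dark mesh, 9 mm pitch; about 80 g. Steel frame 72 mm wide, 28 mm high, 3 mm wall, mouth 66 mm. Skirt below, 8 mm deep, tapering 61 to 56 mm wide, drops into the mouth of the part below (2.5 mm side play) till the shoulder rests on its rim; home, its origin is 20 mm above that part's. Origin: centre of the skirt's underside, z up; handle along -x.
- stack_lid: Lid: steel disc 72 mm wide with a round black knob, no handle bar; about 80 g. Skirt below as on the sieves (8 mm deep, 61 to 56 mm wide); home, its origin is 20 mm above the sieve's below. Disc top at 13.5 mm above the skirt's underside; knob 22 mm wide from 23.5 to 41.5 mm, on an 11 mm stem. Origin: centre of the skirt's underside, z up.
- receiver_pan_handle_end (a point): Handle of the receiver pan. The straight level handle points along the body's own -x: a flat bar 14 mm wide, 12 mm high, reaching 42 to 100 mm from the axis, mid height 22 mm above the underside; grip it from above across its width, about 72 mm from the axis, firmly (20 N or more). This point: middle of the handle's outer end.
- fine_sieve_handle_end (a point): Handle of the fine sieve (blue handle). The straight level handle points along the body's own -x: a flat bar 14 mm wide, 12 mm high, reaching 42 to 100 mm from the axis, mid height 22 mm above the underside; grip it from above across its width, about 72 mm from the axis, firmly (20 N or more). This point: middle of the handle's outer end.
- medium_sieve_handle_end (a point): Handle of the medium sieve (yellow handle). The straight level handle points along the body's own -x: a flat bar 14 mm wide, 12 mm high, reaching 42 to 100 mm from the axis, mid height 22 mm above the underside; grip it from above across its width, about 72 mm from the axis, firmly (20 N or more). This point: middle of the handle's outer end.
- coarse_sieve_handle_end (a point): Handle of the coarse sieve (red handle). The straight level handle points along the body's own -x: a flat bar 14 mm wide, 12 mm high, reaching 42 to 100 mm from the axis, mid height 22 mm above the underside; grip it from above across its width, about 72 mm from the axis, firmly (20 N or more). This point: middle of the handle's outer end.
Mind the look-alikes: they are no part of the job. Leave any green look-alike of the stack_lid alone.

How it is judged:
By the outcome, as a careful person would: the job done as asked, in the order asked, and still so for the second after the job is handed in, with the robot touching nothing.
It also fails if it takes over 88 s, if anything falls off the work surface, if the arm or the gripper's body presses on something with over 40 N, if the wrist force passes 120 N, or if a joint passes its speed limit or range.

## Working session

There is one attempt and no reset: what is moved stays moved. The work goes in short steps, each a Python script; the robot and the scene stay as the last script left them, time stands still between calls to the robot, and variables do not carry over. Pictures are saved under pics/ and viewed, and the job is handed in when it is done.

```bash
mkdir -p pics; ls; python3 - <<'E'
from cell import *
import cv2
for n in ["scene","top","wrist"]:
    s=snapshot(n); cv2.imwrite(f"pics/a_{n}.png",s["img"][:,:,::-1]); print(n,{k:s[k] for k in s if k!="img"})
    for t in ["receiver_pan","fine_sieve","medium_sieve","coarse_sieve","stack_lid"]:
        print(t,[([round(x) for x in d["uv"]],round(d["score"],2)) for d in place_of(s,t)[:4]])
        if t!="stack_lid": print(" h",[([round(x) for x in d["uv"]],round(d["score"],2)) for d in place_of(s,t+"_handle_end")[:4]])
print(ctrl.read_clock(),ctrl.read_eef_rot())
E
```

```text
pics
scene {'fx': 428.97083323989006, 'fy': 428.97083323989006, 'cx': 314.8264185227206, 'cy': 204.01524198279535, 'k1': -0.01019855557155006, 'rvec': array([ 0.65105913, -2.51156892,  1.33627977]), 'tvec': array([ 617.13488426,   48.58485165, 1307.65036953]), 'shot': 1}
receiver_pan [([357, 181], 0.86)]
 h [([381, 185], 0.75)]
fine_sieve [([355, 158], 0.51)]
 h [([374, 167], 0.5)]
medium_sieve [([318, 223], 0.82), ([354, 160], 0.26)]
 h [([348, 227], 0.7)]
coarse_sieve [([325, 195], 0.82)]
 h [([351, 200], 0.79), ([358, 182], 0.43)]
stack_lid [([295, 203], 0.81), ([295, 243], 0.69), ([268, 326], 0.66), ([374, 163], 0.56)]
top {'fx': 468.7885716663084, 'fy': 468.7885716663084, 'cx': 322.2982350047321, 'cy': 207.13909579460653, 'k1': -0.12532734974309867, 'rvec': array([ 1.89668765, -1.76758302,  0.60658037]), 'tvec': array([ 248.86864544,  455.3841371 , 1158.37991329]), 'shot': 2}
receiver_pan [([406, 221], 0.62)]
 h [([393, 241], 0.85)]
fine_sieve []
 h []
medium_sieve [([317, 215], 0.79)]
 h [([311, 234], 0.88)]
coarse_sieve [([360, 200], 0.77), ([403, 218], 0.51)]
 h [([358, 224], 0.96), ([394, 241], 0.52)]
stack_lid [([281, 212], 0.88), ([190, 230], 0.72), ([337, 187], 0.62)]
wrist {'fx': 282.8560407126256, 'fy': 282.8560407126256, 'cx': 319.7684207227875, 'cy': 198.65857630868425, 'k1': 0.013012258923051632, 'rvec': array([-2.2728671 ,  1.78810453,  0.27018446]), 'tvec': array([-551.26766714,  -38.98060371,  380.30936215]), 'shot': 3}
receiver_pan []
 h []
fine_sieve []
 h []
medium_sieve []
 h []
coarse_sieve []
 h []
stack_lid []
1.5 [-3.14157807e+00  2.43039550e-06  2.37812408e-01]
```

```bash
python3 - <<'E'
import cv2
a=cv2.imread("pics/a_scene.png");cv2.imwrite("pics/b1.png",cv2.resize(a[120:350,220:450],(800,800),interpolation=3)[:600] if 0 else cv2.resize(a[130:340,240:480],(686,600),interpolation=3))
a=cv2.imread("pics/a_top.png");cv2.imwrite("pics/b2.png",cv2.resize(a[130:310,170:450],(800,514),interpolation=3))
E
```

```text
(no output)
```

View pics/a_scene.png

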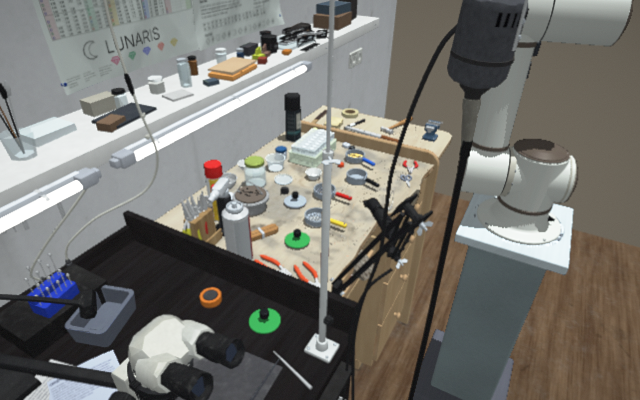

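View pics/a_top.png

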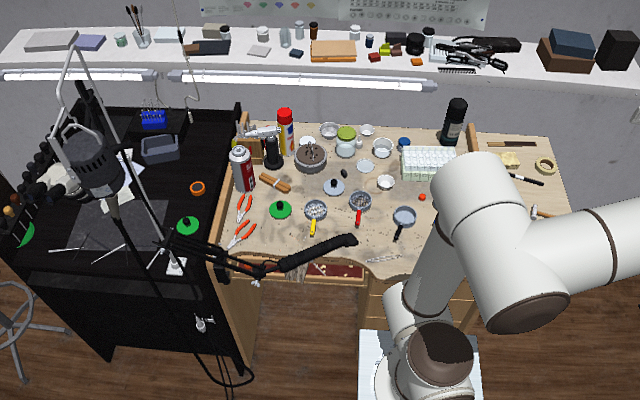

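```bash
sleep 1
```

```text
(no output)
```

View pics/b1.png

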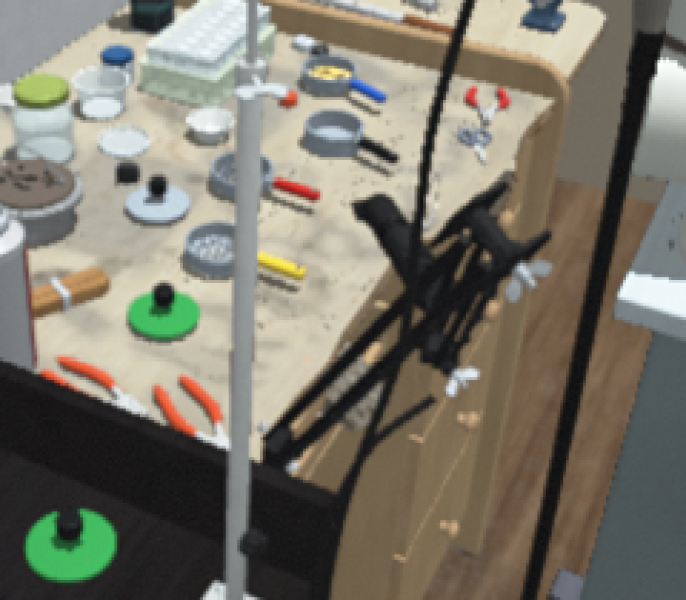

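View pics/b2.png

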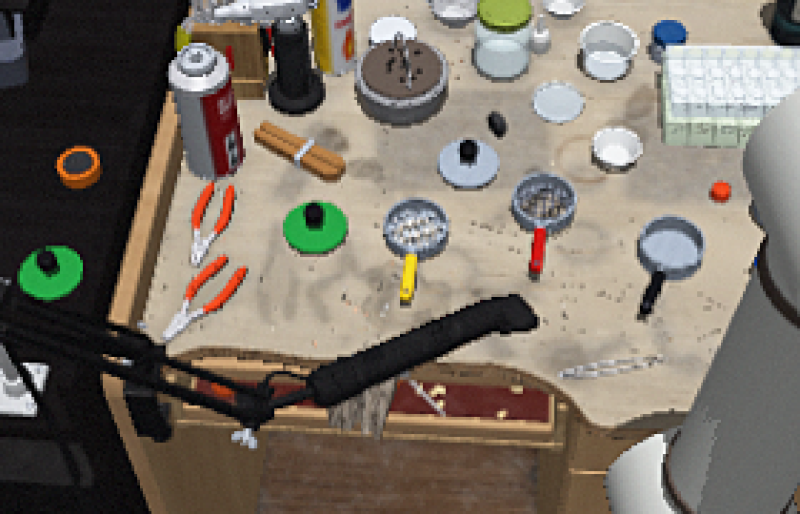

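```bash
cat > h.py <<'E'
from cell import *
import numpy as np, cv2
def ray(s,uv):
    R,_=cv2.Rodrigues(np.array(s["rvec"]));t=np.array(s["tvec"])
    K=np.array([[s["fx"],0,s["cx"]],[0,s["fy"],s["cy"]],[0,0,1.]])
    p=cv2.undistortPoints(np.array([[uv]],float),K,np.array([s["k1"],0,0,0.]))[0,0]
    return -R.T@t, R.T@np.array([p[0],p[1],1])
def atz(s,uv,z):
    c,d=ray(s,uv); return (c+d*(z-c[2])/d[2])
def proj(s,P):
    K=np.array([[s["fx"],0,s["cx"]],[0,s["fy"],s["cy"]],[0,0,1.]])
    return cv2.projectPoints(np.array(P,float).reshape(-1,1,3),np.array(s["rvec"]),np.array(s["tvec"]),K,np.array([s["k1"],0,0,0.]))[0][:,0]
def save(s,n,box=None,sc=1):
    a=s["img"][:,:,::-1]
    if box: a=a[box[1]:box[3],box[0]:box[2]]
    cv2.imwrite("pics/"+n+".png",cv2.resize(a,None,fx=sc,fy=sc,interpolation=3))
E
python3 - <<'E'
from h import *
np.set_printoptions(precision=0,suppress=True)
for n in["scene","top"]:
    s=snapshot(n); print(n,"cam",ray(s,[320,200])[0])
    for t in ["receiver_pan","fine_sieve","medium_sieve","coarse_sieve","stack_lid"]:
        print(t,[(atz(s,d["uv"],0),round(d["score"],2)) for d in place_of(s,t)[:5]])
        if t!="stack_lid": print(" h",[(atz(s,d["uv"],22),round(d["score"],2)) for d in place_of(s,t+"_handle_end")[:4]])
s=snapshot("wrist");print(ray(s,[320,200]))
s=snapshot("top")
for uv in [(352,240),(268,268),(165,238)]: print("lamp",uv,[atz(s,uv,z) for z in(0,200,400)])
s=snapshot("scene")
for uv in [(375,208),(383,222),(410,205)]: print("lamp",uv,[atz(s,uv,z) for z in(0,200,400)])
E
```

```text
scene cam [  42. 1226.  767.]
receiver_pan [(array([522.,  39.,   0.]), 0.82)]
 h [(array([436.,  67.,  22.]), 0.88)]
fine_sieve [(array([ 599., -131.,    0.]), 0.59)]
 h [(array([496., -68.,  22.]), 0.58)]
medium_sieve [(array([533., 318.,   0.]), 0.63)]
 h [(array([423., 311.,  22.]), 0.69)]
coarse_sieve [(array([580., 175.,   0.]), 0.79)]
 h []
stack_lid [(array([443., 709.,   0.]), 0.93), (array([526., 419.,   0.]), 0.84), (array([641., 248.,   0.]), 0.7)]
top cam [-368.  224. 1194.]
receiver_pan [(array([543.,  24.,   0.]), 0.64), (array([445., 313.,   0.]), 0.22)]
 h [(array([442.,  72.,  22.]), 0.83), (array([562., 172.,  22.]), 0.69)]
fine_sieve []
 h [(array([440.,  66.,  22.]), 0.24)]
medium_sieve [(array([518., 314.,   0.]), 0.59)]
 h [(array([437., 312.,  22.]), 0.71), (array([522.,  26.,  22.]), 0.33)]
coarse_sieve [(array([582., 178.,   0.]), 0.79)]
 h [(array([487., 177.,  22.]), 0.69)]
stack_lid [(array([657., 250.,   0.]), 0.73), (array([520., 423.,   0.]), 0.71), (array([452., 701.,   0.]), 0.67)]
(array([ 203., -518.,  375.]), array([-0., -0., -1.]))
lamp (352, 240) [array([437., 189.,   0.]), array([302., 195., 200.]), array([167., 201., 400.])]
lamp (268, 268) [array([320., 432.,   0.]), array([205., 397., 200.]), array([ 90., 362., 400.])]
lamp (165, 238) [array([402., 769.,   0.]), array([273., 677., 200.]), array([144., 586., 400.])]
lamp (375, 208) [array([402., 155.,   0.]), array([308., 435., 200.]), array([214., 714., 400.])]
lamp (383, 222) [array([353., 213.,   0.]), array([272., 477., 200.]), array([191., 741., 400.])]
lamp (410, 205) [array([311.,  84.,   0.]), array([241., 382., 200.]), array([171., 680., 400.])]
```

View pics/a_wrist.png

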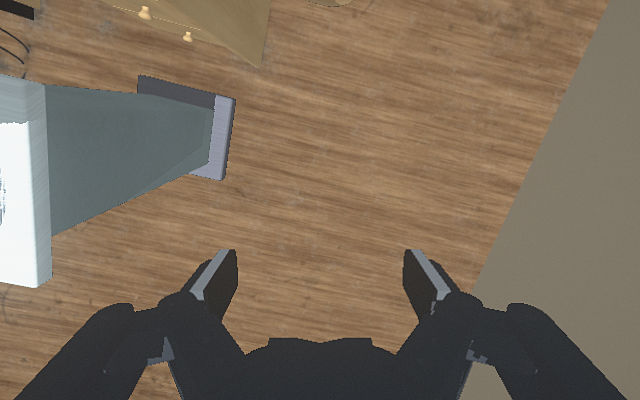

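```bash
python3 - <<'E'
from h import *
np.set_printoptions(precision=0,suppress=True)
t0=ctrl.read_clock()
ctrl.move_to([430,60,330],[np.pi,0,0])
print(t0,ctrl.read_clock(),ctrl.read_q().__repr__())
s=snapshot("wrist"); save(s,"c_wrist",sc=1.25); print(ray(s,[320,200]))
for t in ["receiver_pan","fine_sieve","medium_sieve","coarse_sieve","stack_lid"]:
    print(t,[(np.round(d["uv"]),atz(s,d["uv"],0)[:2],round(d["score"],2)) for d in place_of(s,t)[:5]])
    if t!="stack_lid": print(" h",[(np.round(d["uv"]),atz(s,d["uv"],22)[:2],round(d["score"],2)) for d in place_of(s,t+"_handle_end")[:4]])
s=snapshot("top"); save(s,"c_top",(170,110,490,310),2.5)
E
```

```text
2.65 6.4417 array([ 0., -0., -0.,  2., -0., -3.])
(array([506.,  59., 401.]), array([-0., -0., -1.]))
receiver_pan [(array([344.,  95.]), array([526.,  27.]), 0.59)]
 h [(array([319., 166.]), array([435.,  59.]), 0.79)]
fine_sieve [(array([450.,  35.]), array([ 596., -104.]), 0.63)]
 h [(array([419., 116.]), array([499., -69.]), 0.77), (array([451.,  40.]), array([586., -98.]), 0.33)]
medium_sieve [(array([129.,  94.]), array([527., 311.]), 0.83)]
 h [(array([130., 169.]), array([431., 314.]), 0.63)]
coarse_sieve [(array([232.,  50.]), array([579., 170.]), 0.89)]
 h [(array([231., 132.]), array([480., 174.]), 0.86)]
stack_lid [(array([44., 90.]), array([530., 419.]), 0.69)]
```

View pics/c_wrist.png

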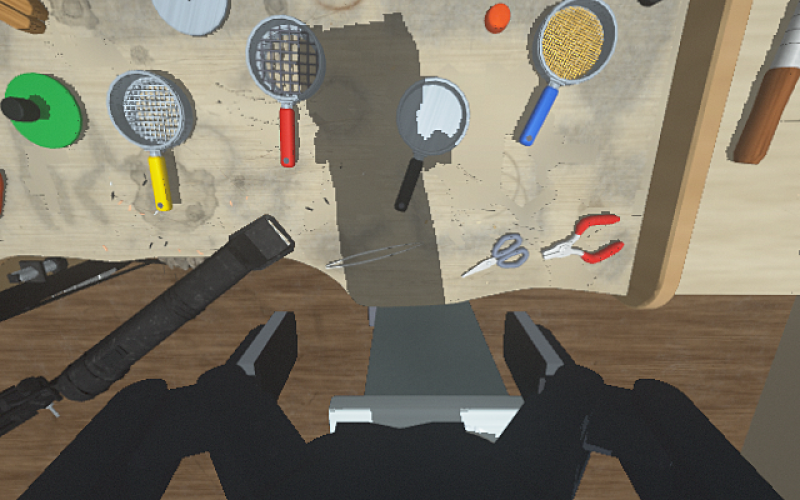

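View pics/c_top.png

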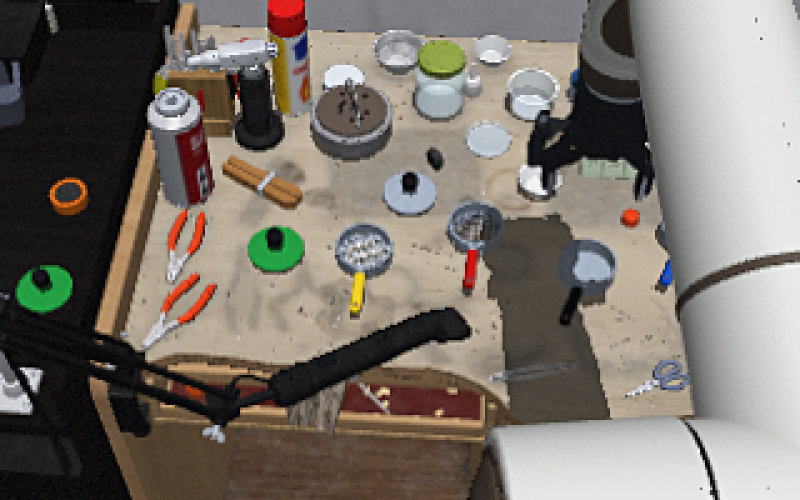

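```bash
cat >> h.py <<'E'
def outline(s,x,y,yaw,zb=0,vis=None,col=(255,0,255)):
    """overlay rim circle (outer, inner) at zb+28 and handle top; handle dir = -(cos yaw, sin yaw)"""
    a=vis if vis is not None else s["img"].copy()
    def pl(P,c=col): cv2.polylines(a,[np.round(proj(s,P)*16).astype(np.int32)],True,c,1,cv2.LINE_AA,4)
    th=np.linspace(0,2*np.pi,60)
    for r in(36,33): pl(np.c_[x+r*np.cos(th),y+r*np.sin(th),0*th+zb+28])
    c,sn=np.cos(yaw),np.sin(yaw)
    pl([[x-r*c-w*sn,y-r*sn+w*c,zb+28] for r,w in((42,7),(100,7),(100,-7),(42,-7))])
    return a
def look(s,thing,zb=0):
    o=place_of(s,thing); h=place_of(s,thing+"_handle_end")
    if not o or not h: print("miss",thing,len(o),len(h)); return None
    O=atz(s,o[0]["uv"],zb)[:2]; H=atz(s,h[0]["uv"],zb+22)[:2]
    d=O-H; print(thing,"O",O.round(1),"H",H.round(1),"len",np.linalg.norm(d).round(1),"yaw",np.arctan2(d[1],d[0]).round(3),"sc",round(o[0]["score"],2),round(h[0]["score"],2))
    return O,H,np.arctan2(d[1],d[0])
def ori(yaw): return [np.pi,0,yaw]
E
python3 - <<'E'
from h import *
s=snapshot("wrist")
print(ray(s,[320,200])[1])
P=look(s,"receiver_pan"); F=look(s,"fine_sieve"); look(s,"medium_sieve");look(s,"coarse_sieve")
for z in (0,50,100,150): print(z,atz(s,(225,188),z).round(),atz(s,(60,310),z).round())
yaw=-0.36
O=np.array([595,-104.]); g=O-72*np.array([np.cos(yaw),np.sin(yaw)])
ctrl.move_to([g[0],g[1],210],ori(yaw)); effector.move_gripper(45)
print(ctrl.read_clock())
s=snapshot("wrist"); F=look(s,"fine_sieve"); P=look(s,"receiver_pan")
v=s["img"].copy()
if F: outline(s,*F[0],F[2],0,v)
if P: outline(s,*P[0],P[2],0,v,(0,255,0))
cv2.imwrite("pics/d1.png",cv2.resize(v[:,:,::-1],None,fx=1.25,fy=1.25))
E
```

```text
[-0.30101044 -0.00178525 -0.95363132]
receiver_pan O [527.6  21.1] H [434.   59.2] len 101.1 yaw -0.386 sc 0.76 0.87
fine_sieve O [ 591.4 -109. ] H [504.  -70.2] len 95.6 yaw -0.418 sc 0.82 0.89
medium_sieve O [528.8 308.9] H [428. 317.] len 101.1 yaw -0.08 sc 0.68 0.59
coarse_sieve O [578.4 168.4] H [481.  173.6] len 97.6 yaw -0.053 sc 0.88 0.81
0 [398. 198.   0.] [187. 492.   0.]
50 [411. 180.  50.] [227. 438.  50.]
100 [425. 163. 100.] [266. 384. 100.]
150 [438. 146. 150.] [306. 330. 150.]
8.7583
fine_sieve O [ 591.3 -105.7] H [502.1 -68.2] len 96.8 yaw -0.398 sc 0.78 0.75
miss receiver_pan 2 0
```

View pics/d1.png

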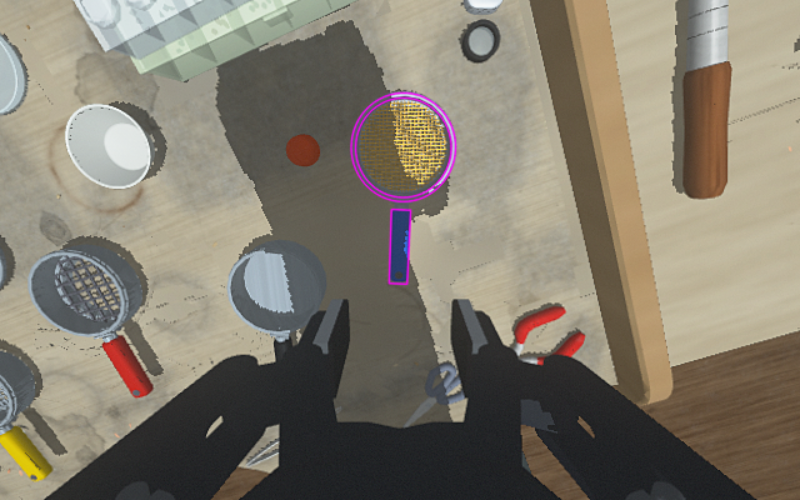

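```bash
python3 - <<'E'
from h import *
s=snapshot("wrist")
v=s["img"].copy()
for d in place_of(s,"receiver_pan"): print(d["uv"],d["score"],atz(s,d["uv"],0)[:2].round(1))
for (x,y),c in (((527.6,21.1),(0,255,0)),((526,27),(255,0,0))): outline(s,x,y,-.386,0,v,c)
cv2.imwrite("pics/d2.png",cv2.resize(v[170:300,160:290,::-1],None,fx=4,fy=4))
E
```

```text
[229.0, 222.0] 0.82 [526.5  24.1]
```

View pics/d2.png

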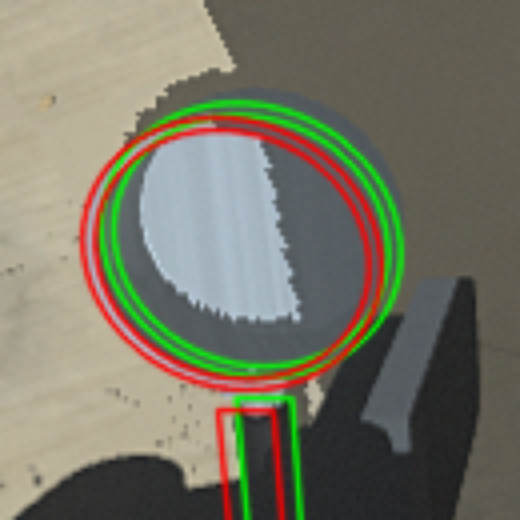

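```bash
python3 - <<'E'
from h import *
s=snapshot("wrist"); save(s,"raw3"); np.savez("s3",**s)
a=s["img"][170:300,160:290].astype(float); a=np.clip((a-50)*2.2,0,255).astype(np.uint8)
b=cv2.resize(a,None,fx=4,fy=4,interpolation=2)
v=s["img"].copy(); v=np.clip((v.astype(float)-50)*2.2,0,255).astype(np.uint8)
outline(s,526.5,24.3,-.386,0,v,(255,0,0))
c=cv2.resize(v[170:300,160:290],None,fx=4,fy=4,interpolation=2)
cv2.imwrite("pics/d3.png",cv2.resize(np.hstack([b,c])[:,:,::-1],(800,400)))
E
```

```text
(no output)
```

View pics/d3.png

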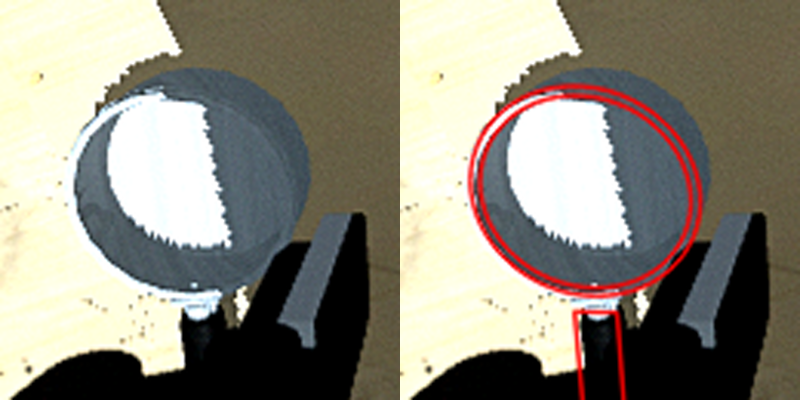

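```bash
python3 - <<'E'
from h import *
O=np.array([591.3,-105.7]); yaw=-.398; g=O-72*np.array([np.cos(yaw),np.sin(yaw)])
c0=ctrl.read_clock()
ctrl.line_to([g[0],g[1],140],ori(yaw),200)
ctrl.line_to([g[0],g[1],77],max_speed=120)
effector.move_gripper(5); print("gap",ctrl.read_finger_gap(),ctrl.read_force().round(1))
ctrl.line_to([g[0],g[1],165],max_speed=120)
print("gap",ctrl.read_finger_gap(),ctrl.read_force().round(1),ctrl.read_clock()-c0)
yt=np.deg2rad(-67); C=np.array([526.5,23.3]); g=C-72*np.array([np.cos(yt),np.sin(yt)])
ctrl.move_to([g[0],g[1],165],ori(yt)); print(ctrl.read_tcp_pos(),ctrl.read_clock()-c0,ctrl.read_q().round(2))
s=snapshot("wrist"); np.savez("s4",**s); look(s,"fine_sieve",165-76+0)
v=s["img"].copy(); outline(s,*C,yt,165-77,v); cv2.imwrite("pics/e1.png",cv2.resize(v[:,:,::-1],None,fx=1.25,fy=1.25))
E
```

```text
gap 12.749066853792614 [-0.4  0.3  4.4]
gap 12.7863384410642 [-1.1 -0.2  0. ] 2.441699999999999
[498.3202891   89.30392289 164.55732627] 3.4666999999999994 [ 0.18 -0.02 -0.21  1.39 -0.   -1.8 ]
fine_sieve O [526.1  21.9] H [487.9 113.5] len 99.3 yaw -1.176 sc 0.94 0.73
```

View pics/e1.png

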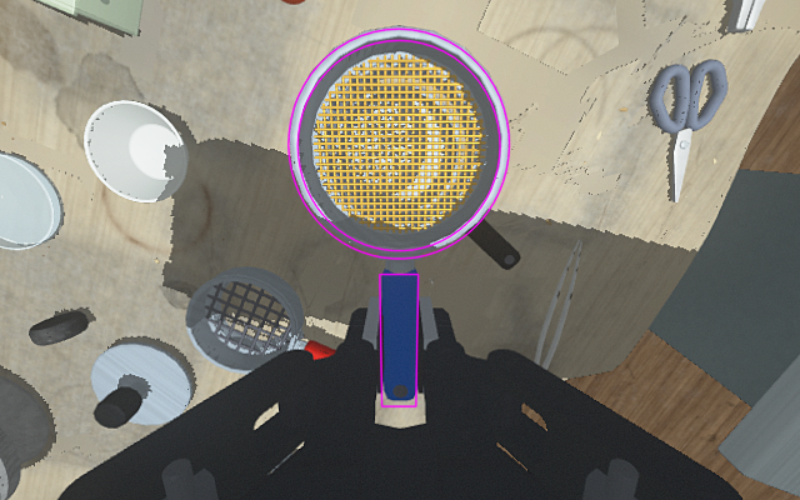

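```bash
cat >> h.py <<'E'
def lower(g,z0,zmin,fmax=6,step=1.5):
    """go down in steps until contact"""
    z=z0
    while z>zmin:
        z-=step; ctrl.line_to([g[0],g[1],z],max_speed=40)
        f=ctrl.read_force(); print(round(z,1),f.round(1),round(ctrl.read_tcp_pos()[2],1))
        if abs(f[2])>fmax: break
    return z
E
python3 - <<'E'
from h import *
c0=ctrl.read_clock()
yt=np.deg2rad(-67); C=np.array([526.5,23.3]); g=C-73.3*np.array([np.cos(yt),np.sin(yt)])
ctrl.line_to([g[0],g[1],112],max_speed=120)
lower(g,110,95)
print(ctrl.read_clock()-c0)
s=snapshot("wrist"); save(s,"e2",sc=1.25)
E
```

```text
108.5 [0.2 0.6 0. ] 108.9
107.0 [ 0.2 -0.3 -0.8] 107.0
105.5 [-0.6  0.3 -0.8] 105.4
104.0 [-0.2  0.4 -1.2] 103.9
102.5 [-0.2 -0.3 -1.3] 102.4
101.0 [ 0.1  0.3 -1.1] 100.9
99.5 [-0.9 -0.4 -1.2] 99.4
98.0 [0.8 0.3 0.7] 98.1
96.5 [-4.1  1.6  9.7] 97.5
2.8416999999999994
```

View pics/e2.png

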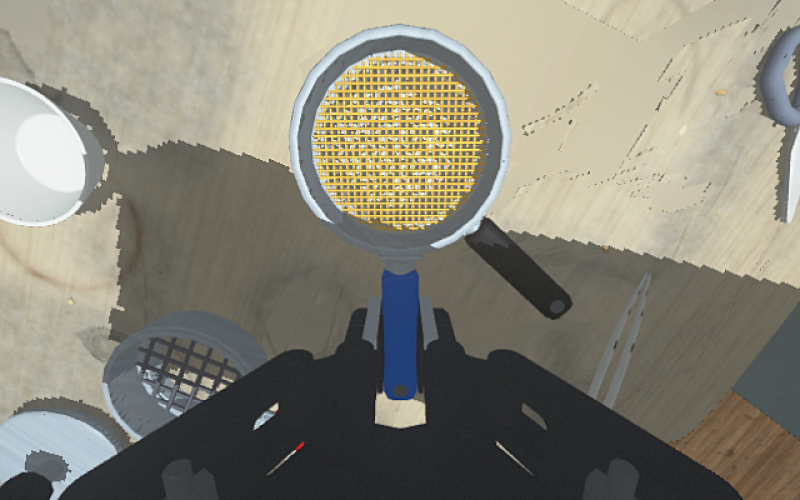

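```bash
python3 - <<'E'
from h import *
c0=ctrl.read_clock()
effector.move_gripper(34)
p=ctrl.read_tcp_pos(); ctrl.line_to([p[0],p[1],190],max_speed=170)
s=snapshot("wrist"); F=look(s,"fine_sieve",20)
v=s["img"].copy(); outline(s,526.5,23.3,np.deg2rad(-67),20,v)
outline(s,526.5,23.3,-.386,0,v,(0,255,0)); cv2.imwrite("pics/f1.png",cv2.resize(v[:,:,::-1],None,fx=1.25,fy=1.25))
yaw=-.08; g=np.array([528.8,309])-72*np.array([np.cos(yaw),np.sin(yaw)])
ctrl.move_to([g[0],g[1],210],ori(yaw))
s=snapshot("wrist"); M=look(s,"medium_sieve")
v=s["img"].copy()
if M: outline(s,*M[0],M[2],0,v)
cv2.imwrite("pics/f2.png",cv2.resize(v[:,:,::-1],None,fx=1.25,fy=1.25))
print(ctrl.read_clock()-c0,ctrl.read_clock(),ctrl.read_q().round(2))
E
```

```text
fine_sieve O [524.7  24.9] H [485.7 115.1] len 98.2 yaw -1.163 sc 0.58 0.71
medium_sieve O [530.6 308.2] H [430.1 312.9] len 100.7 yaw -0.047 sc 0.79 0.66
2.2499999999999982 17.9167 [ 0.6   0.08 -0.01  1.48 -0.   -2.46]
```

View pics/f1.png

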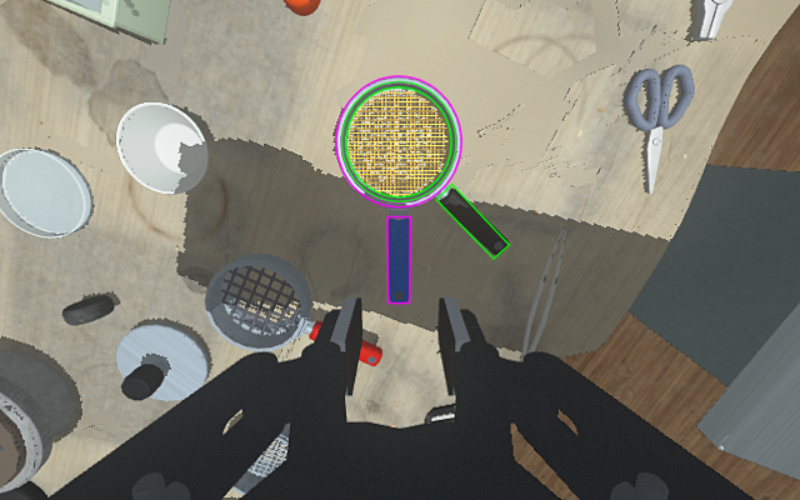

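View pics/f2.png

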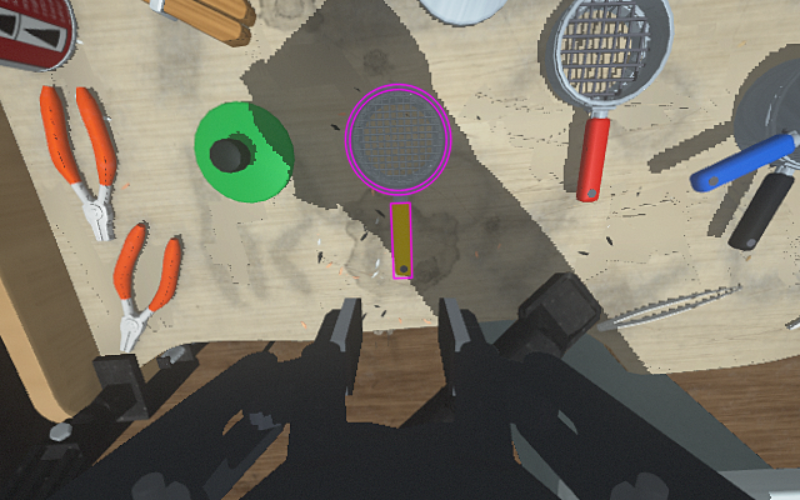

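```bash
python3 - <<'E'
from h import *
s=snapshot("wrist")
for uv in((456,248),(420,280),(345,325),(100,345)): print(uv,[atz(s,uv,z)[:2].round() for z in(0,50,100,150)])
E
```

```text
(456, 248) [array([377., 169.]), array([405., 193.]), array([433., 218.]), array([460., 242.])]
(420, 280) [array([340., 207.]), array([374., 225.]), array([408., 243.]), array([443., 260.])]
(345, 325) [array([285., 296.]), array([329., 298.]), array([373., 300.]), array([417., 302.])]
(100, 345) [array([282., 597.]), array([326., 545.]), array([371., 493.]), array([416., 442.])]
```

```bash
python3 - <<'E'
from h import *
O=np.array([530.6,308.2]); yaw=-.055; g=O-72*np.array([np.cos(yaw),np.sin(yaw)])
c0=ctrl.read_clock()
ctrl.line_to([g[0],g[1],140],ori(yaw),200)
ctrl.line_to([g[0],g[1],77],max_speed=120)
effector.move_gripper(5); print("gap",ctrl.read_finger_gap(),ctrl.read_force().round(1))
ctrl.line_to([g[0],g[1],190],max_speed=140)
print("gap",ctrl.read_finger_gap(),ctrl.read_force().round(1),ctrl.read_clock()-c0)
yt=np.deg2rad(-112); C=np.array([526.5,23.3]); g=C-73.*np.array([np.cos(yt),np.sin(yt)])
ctrl.move_to([g[0],g[1],185],ori(yt)); print(ctrl.read_tcp_pos(),ctrl.read_clock()-c0,ctrl.read_q().round(2))
s=snapshot("wrist"); np.savez("s5",**s); look(s,"medium_sieve",185-77)
v=s["img"].copy(); outline(s,*C,yt,185-77.5,v); cv2.imwrite("pics/g1.png",cv2.resize(v[:,:,::-1],None,fx=1.25,fy=1.25))
E
```

```text
gap 12.750538354594761 [-0.1  0.2  3.9]
gap 12.703614720313993 [-0.7 -0.2 -1. ] 2.441600000000001
[553.65797567  91.34730094 184.64879505] 3.758300000000002 [ 0.16  0.1  -0.04  1.43  0.   -1.03]
miss medium_sieve 1 0
```

View pics/g1.png

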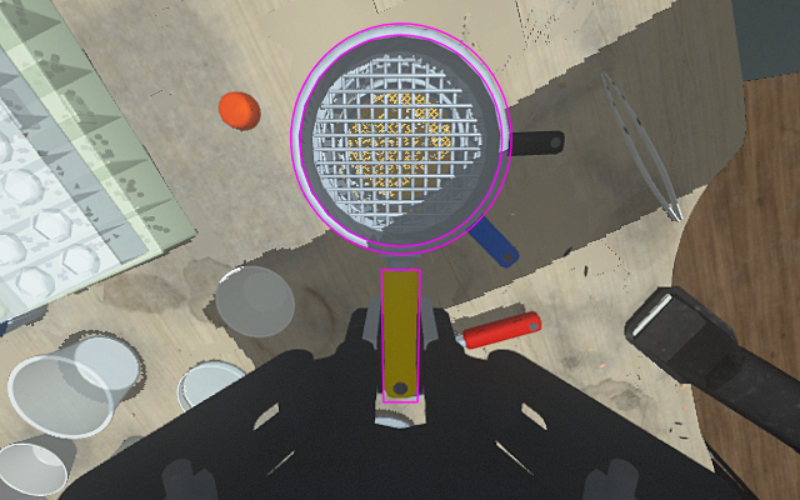

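```bash
python3 - <<'E'
from h import *
s=snapshot("wrist")
for uv in((204,242),(172,242),(235,242),(204,212)): print(uv,[atz(s,uv,z)[:2].round() for z in(0,45)])
c0=ctrl.read_clock()
yt=np.deg2rad(-112); C=np.array([526.5,23.3]); g=C-73.5*np.array([np.cos(yt),np.sin(yt)]);print(g)
ctrl.line_to([g[0],g[1],130],max_speed=120)
lower(g,130,115,step=2)
effector.move_gripper(34)
p=ctrl.read_tcp_pos(); ctrl.line_to([p[0],p[1],205],max_speed=170)
s=snapshot("wrist"); F=look(s,"medium_sieve",40)
v=s["img"].copy(); outline(s,*C,yt,40,v)
outline(s,*C,-.386,0,v,(0,255,0)); outline(s,*C,np.deg2rad(-67),20,v,(255,0,0));cv2.imwrite("pics/h1.png",cv2.resize(v[:,:,::-1],None,fx=1.25,fy=1.25))
yaw=-.05; g=np.array([579,169])-72*np.array([np.cos(yaw),np.sin(yaw)])
ctrl.move_to([g[0],g[1],210],ori(yaw))
s=snapshot("wrist"); M=look(s,"coarse_sieve")
v=s["img"].copy()
if M: outline(s,*M[0],M[2],0,v)
cv2.imwrite("pics/h2.png",cv2.resize(v[:,:,::-1],None,fx=1.25,fy=1.25))
print(ctrl.read_clock()-c0,ctrl.read_clock(),ctrl.read_q().round(2))
E
```

```text
(204, 242) [array([679.,  93.]), array([652.,  80.])]
(172, 242) [array([708.,  81.]), array([676.,  70.])]
(235, 242) [array([650., 104.]), array([628.,  90.])]
(204, 212) [array([663.,  65.]), array([639.,  57.])]
[554.03358462  91.44801331]
128 [0.1 1.1 0.4] 128.6
126 [ 0.8  0.7 -0.5] 126.0
124 [-0.1  0.3 -0.8] 123.8
122 [ 1.1 -0.3 -0.4] 121.8
120 [-0.3 -0.8 -1.2] 119.8
118 [-0.7  0.8  5.4] 118.8
116 [-2.3  2.6 10.5] 117.7
medium_sieve O [529.2  24.9] H [565.5 114.2] len 96.3 yaw -1.957 sc 0.61 0.83
coarse_sieve O [578.5 167.3] H [478.6 176. ] len 100.3 yaw -0.087 sc 0.79 0.74
5.208299999999998 27.1333 [ 0.33  0.04 -0.06  1.48 -0.   -2.76]
```

View pics/h1.png

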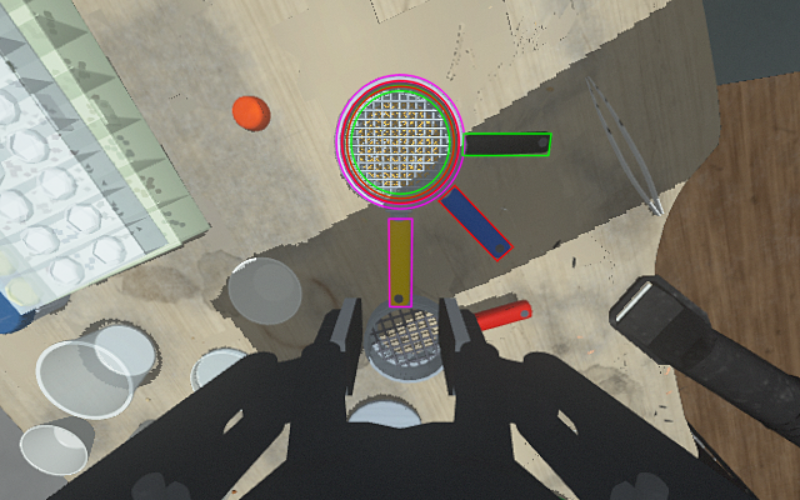

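View pics/h2.png

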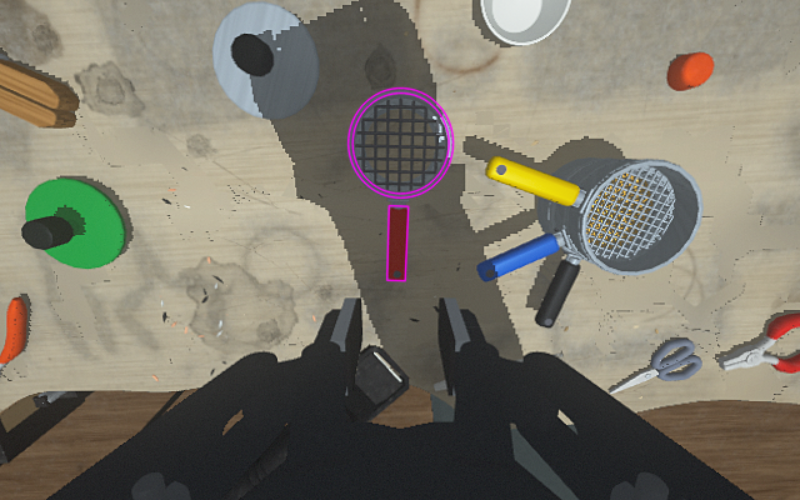

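```bash
python3 - <<'E'
from h import *
O=np.array([578.5,167.5]); yaw=-.08; g=O-72*np.array([np.cos(yaw),np.sin(yaw)])
c0=ctrl.read_clock()
ctrl.line_to([g[0],g[1],140],ori(yaw),200)
ctrl.line_to([g[0],g[1],77],max_speed=120)
effector.move_gripper(5); print("gap",ctrl.read_finger_gap(),ctrl.read_force().round(1))
ctrl.line_to([g[0],g[1],270],max_speed=160)
print("gap",ctrl.read_finger_gap(),ctrl.read_force().round(1),ctrl.read_clock()-c0)
yt=np.deg2rad(23); C=np.array([526.5,23.3]); g=C-73.*np.array([np.cos(yt),np.sin(yt)])
ctrl.move_to([g[0],g[1],260],ori(yt)); print(ctrl.read_tcp_pos(),ctrl.read_clock()-c0,ctrl.read_q().round(2))
ctrl.line_to([g[0],g[1],195],max_speed=140)
s=snapshot("wrist"); np.savez("s6",**s)
v=s["img"].copy(); outline(s,*C,yt,195-77.5,v); cv2.imwrite("pics/i1.png",cv2.resize(v[:,:,::-1],None,fx=1.25,fy=1.25))
E
```

```text
gap 12.395742839042699 [-0.5  0.   4. ]
gap 12.822745107522046 [-0.3 -0.1 -2.4] 2.841700000000003
[459.30811133  -5.19679221 259.99323698] 7.333400000000005 [-0.01 -0.14 -0.13  1.58 -0.    2.73]
```

View pics/i1.png

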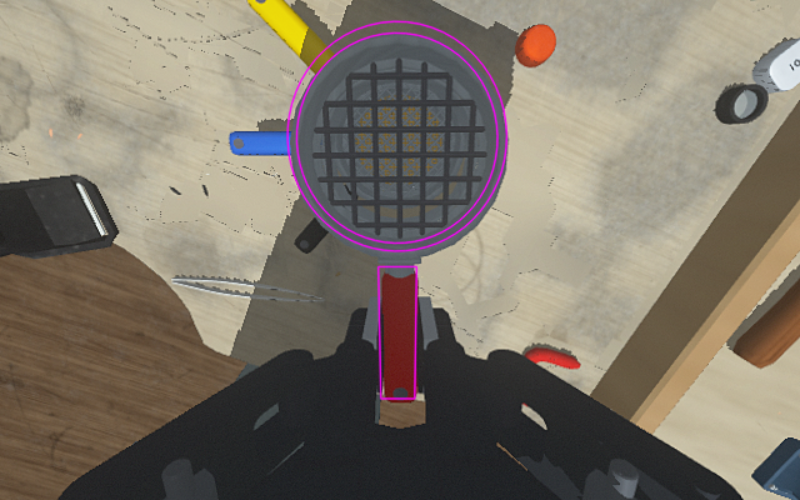

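```bash
python3 - <<'E'
from h import *
print(ctrl.read_tcp_pos(),ctrl.read_eef_rot(),ctrl.read_finger_gap())
s=snapshot("wrist"); yt=np.deg2rad(23); C=np.array([526.5,23.3]); d=np.array([np.cos(yt),np.sin(yt)]); n=np.array([-d[1],d[0]])
ims=[]
for k,lat,dz in ((0,0,0),(-2,-.7,-3)):
    v=np.clip((s["img"].astype(float)-20)*1.6,0,255).astype(np.uint8); outline(s,*(C+k*d+lat*n),yt,117.5+dz,v); ims.append(cv2.resize(v[0:340,200:440,::-1],None,fx=1.65,fy=1.65))
cv2.imwrite("pics/i2.png",np.hstack(ims))
E
```

```text
[459.68653361  -5.20403833 196.08973335] [ 3.14104417e+00 -1.29978848e-03  4.01475363e-01] 12.712965652239472
```

View pics/i2.png

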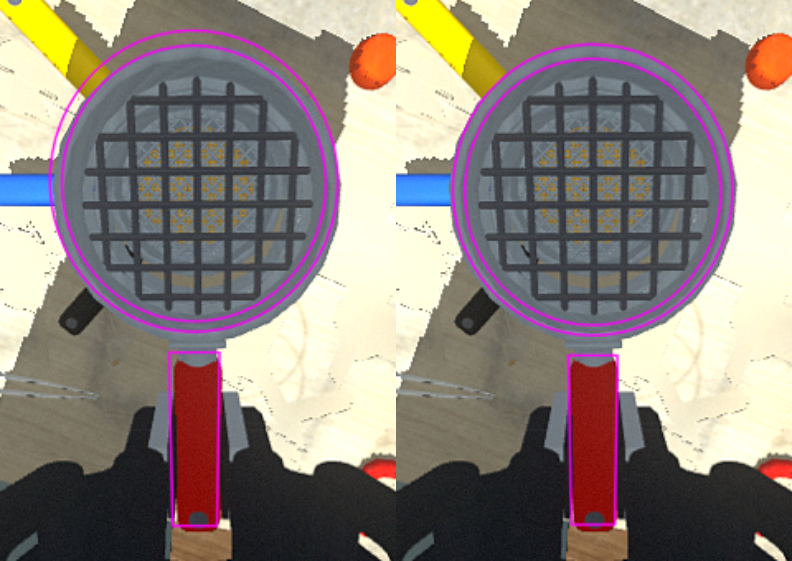

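```bash
python3 - <<'E'
from h import *
c0=ctrl.read_clock()
yt=np.deg2rad(23); C=np.array([526.5,23.3]); d=np.array([np.cos(yt),np.sin(yt)]); n=np.array([-d[1],d[0]])
g=C-70.6*d+.7*n
ctrl.line_to([g[0],g[1],155],max_speed=120)
lower(g,155,136,fmax=9,step=2)
s=snapshot("wrist"); v=s["img"].copy(); outline(s,*C,yt,60,v); cv2.imwrite("pics/j1.png",cv2.resize(v[:,:,::-1],None,fx=1.25,fy=1.25))
E
```

```text
153 [-0.7  0.4 -1. ] 153.6
151 [ 0.5  0.  -1.2] 151.0
149 [ 0.3 -0.3 -1.3] 148.8
147 [ 0.5  0.3 -0.4] 146.8
145 [-0.2 -0.  -1.2] 144.9
143 [ 0.3  0.  -0.7] 142.8
141 [ 0.1  0.3 -0.4] 140.9
139 [0.9 0.7 0.7] 139.1
137 [-4.7 -0.7  8.2] 138.0
135 [-5.2 -0.9 13.2] 136.6
```

View pics/j1.png

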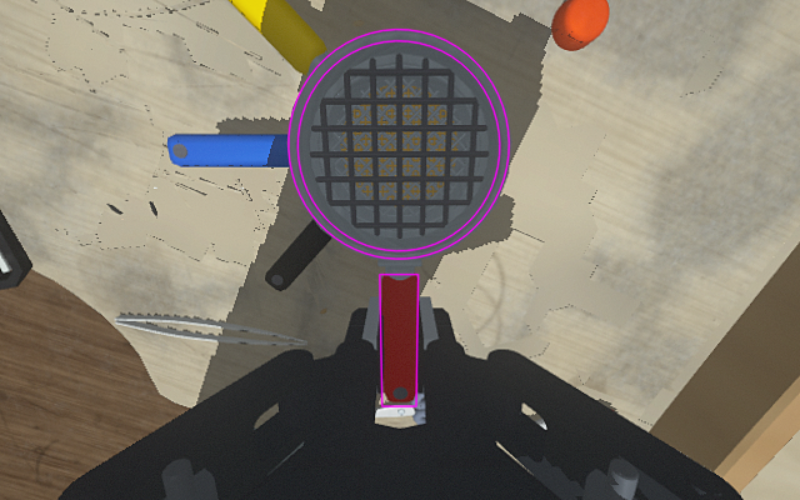

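```bash
python3 - <<'E'
from h import *
c0=ctrl.read_clock()
yt=np.deg2rad(23); C=np.array([526.5,23.3])
effector.move_gripper(36)
p=ctrl.read_tcp_pos(); ctrl.line_to([p[0],p[1],225],max_speed=170)
s=snapshot("wrist"); look(s,"coarse_sieve",60)
v=s["img"].copy(); outline(s,*C,yt,60,v)
outline(s,*C,-.386,0,v,(0,255,0)); outline(s,*C,np.deg2rad(-67),20,v,(255,0,0));outline(s,*C,np.deg2rad(-112),40,v,(0,255,255));cv2.imwrite("pics/k1.png",cv2.resize(v[:,:,::-1],None,fx=1.25,fy=1.25))
ctrl.move_to([585,215,230],ori(.7))
s=snapshot("wrist"); np.savez("s7",**s)
L=place_of(s,"stack_lid"); 
for d in L: print(np.round(d["uv"]),round(d["score"],2),atz(s,d["uv"],0).round(1))
v=s["img"].copy()
O=atz(s,L[0]["uv"],0)[:2]; th=np.linspace(0,6.28,50)
for r,z in((36,13.5),(11,41.5)):
    cv2.polylines(v,[np.round(proj(s,np.c_[O[0]+r*np.cos(th),O[1]+r*np.sin(th),0*th+z])*16).astype(np.int32)],True,(255,0,255),1,cv2.LINE_AA,4)
cv2.imwrite("pics/k2.png",cv2.resize(v[:,:,::-1],None,fx=1.25,fy=1.25))
print(ctrl.read_clock()-c0,ctrl.read_clock(),ctrl.read_q().round(2))
E
```

```text
coarse_sieve O [525.2  21.2] H [433.8 -17.4] len 99.2 yaw 0.4 sc 0.88 0.58
[321. 119.] 0.94 [637.4 255.5   0. ]
[127.  91.] 0.75 [533.7 418.8   0. ]
2.2749999999999986 40.4917 [ 0.35  0.25  0.22  1.54 -0.    2.79]
```

View pics/k1.png

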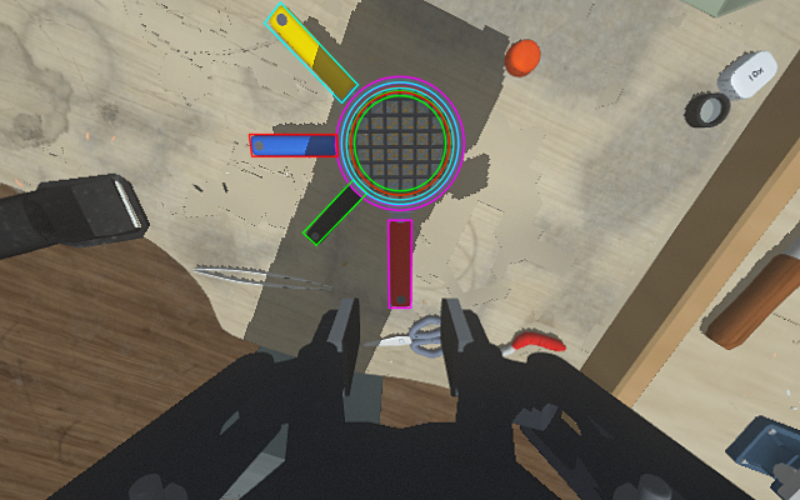

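View pics/k2.png

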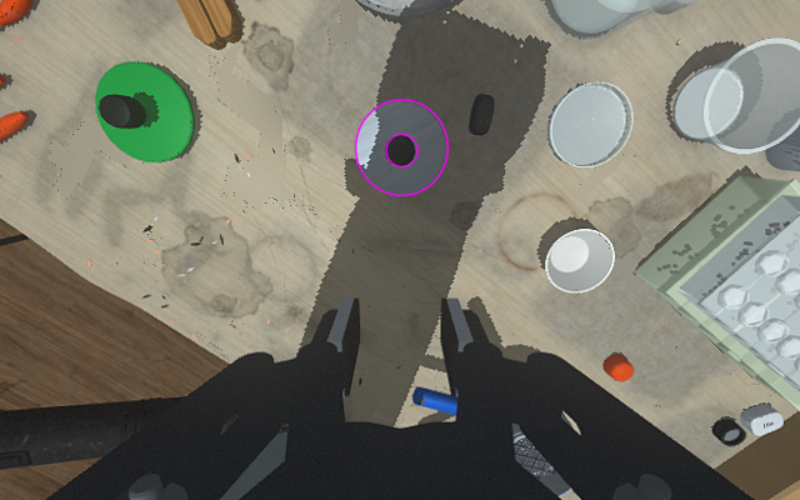

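```bash
python3 - <<'E'
from h import *
c0=ctrl.read_clock(); O=[637.4,255.5]; y=.7
ctrl.line_to([O[0],O[1],190],ori(y),150)
s=snapshot("wrist"); save(s,"l0")
for d in place_of(s,"stack_lid")[:2]: print(np.round(d["uv"]),round(d["score"],2),atz(s,d["uv"],0).round(1))
ctrl.line_to([O[0],O[1],115],max_speed=140); ctrl.line_to([O[0],O[1],90],max_speed=80)
print(ctrl.read_force().round(1))
effector.move_gripper(12); print("gap",ctrl.read_finger_gap(),ctrl.read_force().round(1))
ctrl.line_to([O[0],O[1],250],max_speed=140); print("gap",ctrl.read_finger_gap(),ctrl.read_force().round(1))
C=np.array([526.5,23.3])
ctrl.move_to([C[0],C[1],250],ori(y)); ctrl.line_to([C[0],C[1],200],max_speed=100); ctrl.hold(.2)
print(ctrl.read_tcp_pos(),ctrl.read_clock()-c0)
s=snapshot("wrist"); save(s,"l1",sc=1.25); s=snapshot("scene"); save(s,"l2",(270,110,430,230),5)
E
```

```text
[112. 167.] 0.96 [532.  418.1   0. ]
[315. 193.] 0.91 [634.  257.3   0. ]
[0.1 0.3 0.8]
gap 20.041544548787467 [ 0.4 -0.2  1.9]
gap 19.838093671765247 [-0.2 -0.5  0.4]
[526.8267041   23.32074264 200.78775737] 5.3416
```

View pics/l1.png

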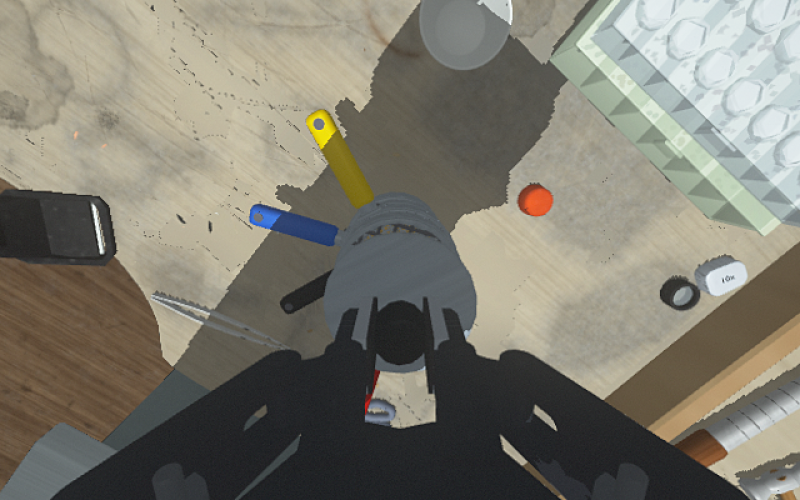

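View pics/l2.png

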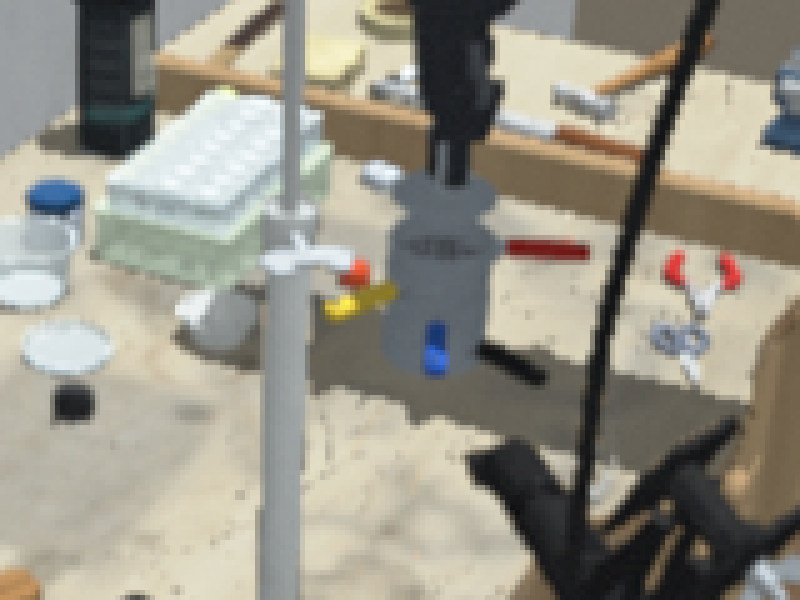

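```bash
python3 - <<'E'
from h import *
s=snapshot("wrist"); p=ctrl.read_tcp_pos(); print(p)
v=np.clip((s["img"].astype(float)-10)*1.8,0,255).astype(np.uint8); th=np.linspace(0,6.28,50); zb=p[2]-90
def circ(x,y,z,r,c): cv2.polylines(v,[np.round(proj(s,np.c_[x+r*np.cos(th),y+r*np.sin(th),0*th+z])*16).astype(np.int32)],True,c,1,cv2.LINE_AA,4)
circ(p[0],p[1],zb+13.5,36,(255,0,255)); circ(p[0],p[1],zb+41.5,11,(255,0,255)); circ(526.5,23.3,88,36,(0,255,0))
cv2.imwrite("pics/m1.png",cv2.resize(v[130:330,220:420,::-1],None,fx=3,fy=3))
E
```

```text
[526.63812029  23.27143113 200.41804137]
```

View pics/m1.png

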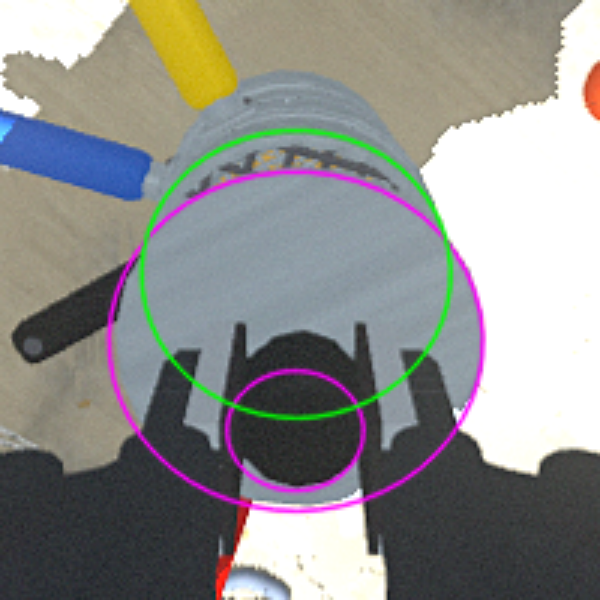

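```bash
python3 - <<'E'
from h import *
C=[526.5,23.3]
ctrl.line_to([*C,182],max_speed=80)
z=lower(C,182,167,fmax=7,step=2)
s=snapshot("scene"); save(s,"n0",(270,110,430,230),5)
E
```

```text
180 [-0.2  0.7 -1. ] 180.1
178 [-0.2 -0.1 -0.8] 177.9
176 [ 0.3 -0.4 -1.9] 175.8
174 [ 0.2  0.4 -1.1] 173.8
172 [0.3 0.4 0.3] 171.8
170 [-3.4 -0.1  7.5] 171.1
```

View pics/n0.png

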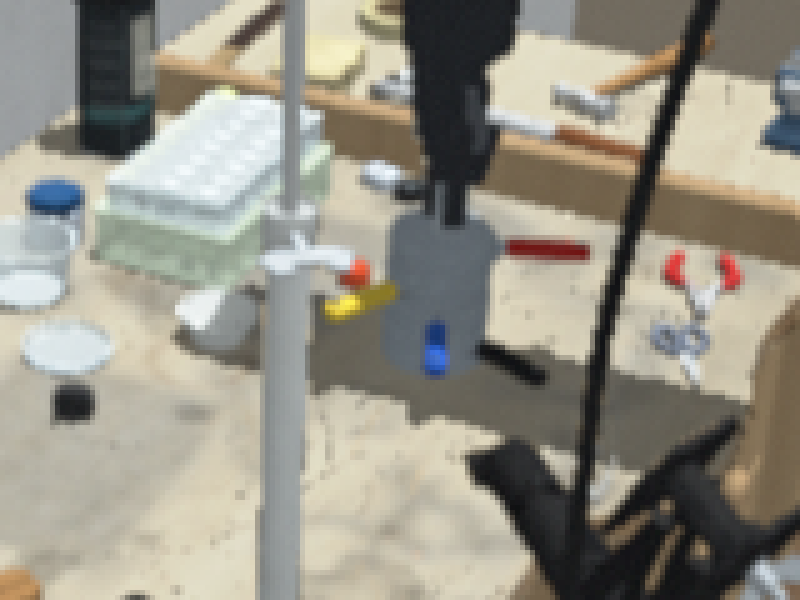

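```bash
python3 - <<'E'
from h import *
C=np.array([526.5,23.3]); y=.7
effector.move_gripper(45); ctrl.line_to([*C,260],max_speed=120)
ctrl.line_to([*(C-75*np.array([np.cos(y),np.sin(y)])),270],max_speed=200); ctrl.hold(.2)
s=snapshot("wrist"); v=s["img"].copy(); th=np.linspace(0,6.28,50)
def circ(z,r,c): cv2.polylines(v,[np.round(proj(s,np.c_[C[0]+r*np.cos(th),C[1]+r*np.sin(th),0*th+z])*16).astype(np.int32)],True,c,1,cv2.LINE_AA,4)
circ(93.5,36,(255,0,255)); circ(121.5,11,(255,0,255))
for yy,z,c in ((-.386,0,(0,255,0)),(np.deg2rad(-67),20,(255,0,0)),(np.deg2rad(-112),40,(0,255,255)),(np.deg2rad(23),60,(255,0,255))): outline(s,*C,yy,z,v,c)
save({"img":s["img"]},"o0",(200,40,440,220),3.3); cv2.imwrite("pics/o1.png",cv2.resize(v[40:220,200:440,::-1],None,fx=3.3,fy=3.3))
s=snapshot("scene"); save(s,"o2",(310,130,410,205),7); print(ctrl.read_clock())
E
```

```text
50.0
```

View pics/o0.png

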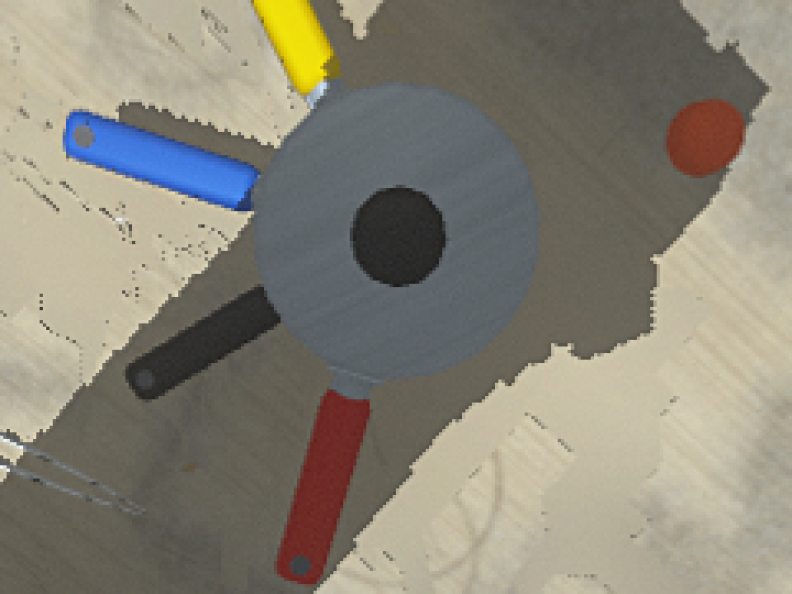

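View pics/o1.png

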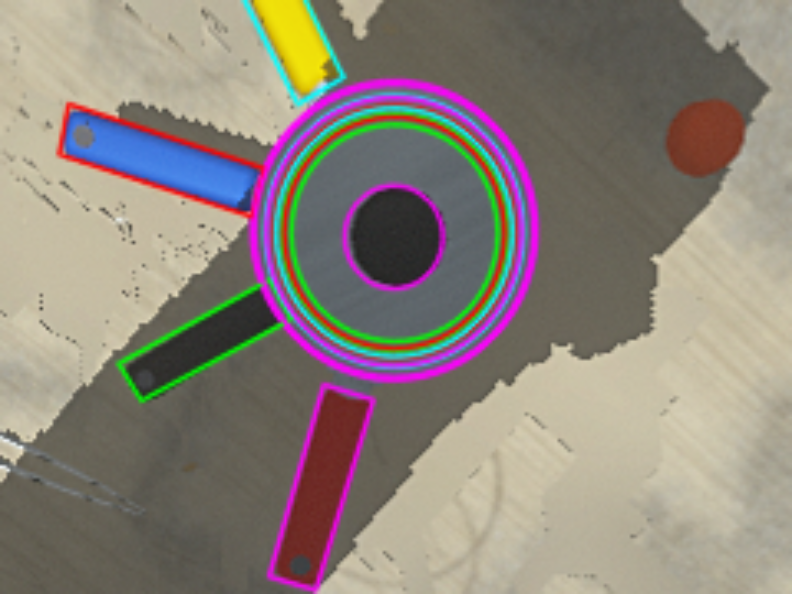

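View pics/o2.png

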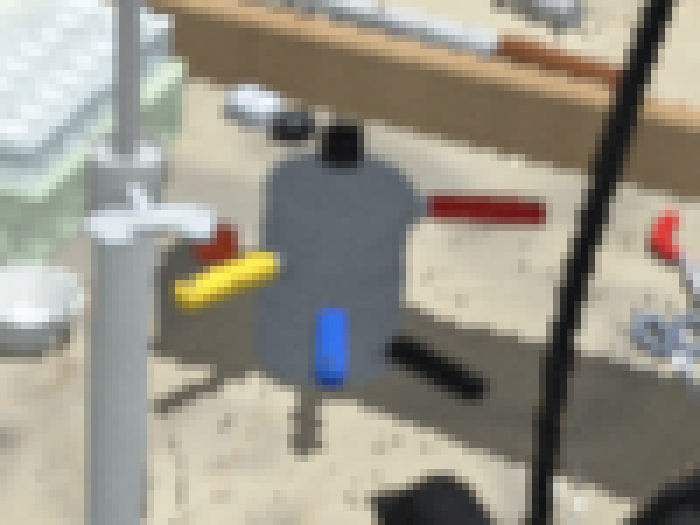

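```bash
python3 - <<'E'
from cell import *
print(ctrl.read_clock()); job_done()
E
```

```text
50.0
the job is handed in; nothing more can be done
```

I built the stack on the receiver pan in the order asked: fine sieve, medium, coarse, then the steel lid. I handed it in at 50 s of the 88 s allowed. I left the green lids alone.

- **Seating:** each part came to rest within about 1 mm of its expected home height, pressing with 8 to 13 N. In the last wrist picture, the parts that show lined up to about 1 mm with outlines drawn at their home heights, and the lid looked level and centred.
- **Handles:** they sit about 45° apart: red at 203°, black at 158°, blue at 113° and yellow at 68°. That leaves about 60 mm clear between neighbouring ends.
- **Pan:** it stayed where it stood, to within about 1 mm in the pictures.

The coarse sieve sagged about 3 mm in the grip. I corrected for that before lowering it, and the picture taken after release showed it seated and level. No check failed. The trained networks missed the fine sieve in the top view and the held medium sieve in the wrist view. I checked the held medium sieve against its drawn outline instead, and measured the fine sieve from the wrist camera.

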